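Park the indexing plunger and slide the jig's stop bar out

TASK

The stop bar of the drilling jig on the bench is locked by a spring plunger. Pull the plunger's black knob up, turn it clockwise and let it down into its rest notch so that it stays up by itself when you let go, then slide the unlocked stop bar fully out against its end stop. Do not force the plunger, neither against its collar nor with the bar, and leave the jars, the battery and the tape roll standing where they are.

Things in the scene. Friction and masses are not known exactly. Their poses are not given: they have to be found in the camera images.
- jig: drilling jig fixed on the bench: base 90 x 235 x 10 mm, low bridge (top at 36 mm), two dark guides (24 mm high) for the stop bar. Origin: on the bench below the plunger's axis; z up; +y is the way the bar slides out. The base spans y -60 to +175 mm, x -45 to +45 mm; end stop at y 157 to 169 mm, 28 mm high
- collar: steel collar round the plunger, 37 mm across, fixed on the bridge; origin on the plunger's axis, 36 mm over the bench. A square cross pin (34 mm long, 5 mm thick and high, parallel to the knob's length) through the plunger lies in the collar's deep slot while the bar is locked. Loading the plunger against the collar with over 40 N is forcing it
- crown (a point): centre of the collar's level crown, 51 mm over the bench. Clockwise from the slot the crown has a rest notch 7.5 mm wide, 4 mm deep. Its middle lies anywhere from 53 to 83 degrees of clockwise turn, different each time (not given by this point's axes); the pin drops in only within about 5 degrees of the middle, else it lands on the crown. A wall 7 mm over the crown stops the turn at about 104 degrees
- plunger (a joint): lift of plunger and knob in m: 0 = down, bar locked; about 0.009 = resting in the rest notch; 0.013 = pin on the crown (lift higher to turn freely); 0.017 = hard stop of the pull. A spring pulls it down with 8 N at 0, rising to 13 N at 0.017
- knob (a joint): turn of the knob in rad, 0 at the start, growing clockwise seen from above; turns easily when lifted
- knob_grip (a point): middle of the black knob: oblong grip with rounded edges, 36 mm long (x), 16 mm thick (y), 30 mm high (z, 15 mm above and below this point). At the start it lies 80 mm over the bench; the knob's underside is then at 65 mm, the highest part of the collar below it at 58 mm
- bar (a joint): slide of the stop bar in m: 0 = locked, 0.055 = against the end stop; about 2.5 N moves it once unlocked
- bar_tab (a point): top middle of the stop bar's upright tab, 63 mm over the bench: a steel plate 30 mm wide (jig x), 12 mm thick (jig y), standing 41 mm proud of the bar; 90 mm ahead of the plunger's axis at the start; moves with the bar
- tall_jar: brown screw-top jar, 35 mm across, 81 mm high, standing loose beside the jig; origin under its centre
- jar: beige screw-top jar, 43 mm across, 66 mm high, standing loose beside the jig; origin under its centre
- battery: battery cell standing on end, 15 mm across, 50 mm high, loose; origin under its centre
- tape: small dark roll of tape lying flat, 53 mm across, 19 mm high, loose; origin under its centre

How it is judged:
On the way, in this order (a step that is already met when the one before it is completed fails the run):
1. the plunger is parked in its rest notch by itself, the hand off the knob, the bar still at its start (value of joint plunger between 0.0075 and 0.0105 m and value of joint knob above 0.8 rad and contact force between the fingers and plunger below 0.5 N and value of joint bar below 0.02 m), for 0.2 s.
2. the stop bar is out at its end stop (value of joint bar above 0.051 m), for 0.2 s.
At the end, for the whole second after the job is handed in: The plunger rests in its rest notch (lift 7.5 to 10.5 mm, turned clockwise by more than 0.8 rad) and the stop bar stands still within 4 mm of its end stop (value of joint plunger between 0.0075 and 0.0105 m and value of joint knob above 0.8 rad and value of joint bar above 0.051 m and velocity of joint bar between -0.01 and 0.01 m/s); the robot touches nothing.
It fails at once if the plunger is forced against its collar (over 40 N): overpulled, twisted without lifting, or rammed down (contact force between plunger and collar above 40 N).
It fails at once if the bar is forced against the locking plunger (over 20 N) (contact force between plunger and bar above 20 N).
It fails at once if a jar, the battery or the tape roll is shifted by over 20 mm or knocked over (distance of any of tall_jar, jar, battery, tape from where it was at the start of the episode above 0.02 m or angle between any of tall_jar, jar, battery's own z axis and vertical above 0.5 rad).
It also fails if it takes over 61 s, if anything falls off the work surface, if the arm or the gripper's body presses on something with over 40 N, if the wrist force passes 120 N, or if a joint passes its speed limit or range.

ROBOT

A 6-joint arm with a two-finger parallel gripper is mounted at the origin on the work surface; the furniture and walls round the work are solid. World frame = base frame: x ahead of the robot, y to its left, z up, the work surface at z = 0. Lengths are in m, angles in rad, forces in N, time in s.
With the tool pointing down it reaches from about 0.35 to 0.775 m from the base axis. Payload 5.5 kg.
Tool frame: the origin (TCP) lies at the very end of the fingers, on their centre line; the grasp point (between the pads) lies 19 mm behind it (bot.tcp_to_grasp is the distance from the TCP to the grasp point, in m); x points along the fingers, y is the direction in which the jaws open and shut, and the axes are right-handed (so a half turn about x gives the same grasp; the last joint's range is limited). The gripper opens to 85 mm and grips with 20 to 120 N. Pads are 22 mm wide; open, the fingers measure 114 mm over their backs; the gripper's body (76 mm by 85 mm) begins 54 mm behind the grasp point. The pads swing forward as they close: fully open they stand 13 mm farther back than shut.
Start: joints at [-1.374, 0.313, 0.046, 1.304, 0, 1.431], TCP at [0.19, -0.543, 0.231] pointing down, gripper open.
Joint ranges: [-2.76, 2.76], [-0.86, 1.69], [-1.03, 1.26], [-2.2, 2.34], [-1.47, 1.5], [-3.14, 3.14]. Speed limits (rad/s): [2.57, 2.57, 3.14, 3.14, 3.14, 3.14].

INTERFACE

Orientations are given as a unit quaternion [w, x, y, z].
In Python, from workcell import bot, camera gives the robot as it stands. The module is installed in compiled form; this text tells all that it offers.
- The arm moves only by the shell command python3 -m crank 'ROWS'. ROWS is JSON, one flat list of numbers, 5 for each row, row after row: the shift along the tool's x, y, z in units of 30 mm (1.0 is 30 mm), then the turn about the tool's x in units of 6 degrees (1.0 is 6 degrees), then the opening, from 0 (shut) to 1 (fully open). A call has exactly 5 rows; each row is the pose to reach, as a shift and turn from the pose commanded when the call began, along the tool's axes at that moment; what a row does not reach only later rows make up. A row lasts 1/12 s, in which the tool goes at most 41.7 mm and 7.16 degrees, less where a joint would pass 70% of its speed; a pose out of reach is approached as far as the arm can. A call with a gripper value outside its range is refused whole. The fingers move at their own pace and stop on an object; the grip force is fixed at half the most. Time passes only in rows, so rows that repeat a pose let the fingers close, or fill a call up. It gives the time, the measured TCP pose, the force and the opening at its end, in the units of the state.
- bot.get_obs(): the state, without advancing time (a new reading comes with each control period).
- camera(name): name is "side" or "top"; returns a dict with "frame" (400x640x3 uint8, red, green, blue), "z_map" (400x640 float32, m along the optical axis (not along the pixel's ray), 0 where there is no reading), "intrinsics" (3x3 intrinsics, pixels), "R" (3x3) and "t" (3): a world point X has camera coordinates R X + t. Camera axes: x right, y down, z forward; pixel columns grow to the right and rows downward; lengths in m; the calibration is good to about 2 mm. A picture is of the moment at which its call begins.
- bot.close_job(): hands the job in, once; it reports no verdict.
The state is a dict: "time_s": time; "joint_pos": joint angles; "dq": joint speeds; "effort": joint torques, N m; "tcp_pos": TCP position; "orientation": TCP orientation; "wrist_force": force on the tool from outside, world axes, zero at the start; "moment": the same for the moment, N m; "width": finger opening in m.
Only numpy, scipy, OpenCV 4.12 (cv2) and the standard library are available. Lean on these libraries where they do the work, as an engineer would, in place of code of your own. Each camera call takes 0.05 s, during which the arm holds its last target. There are 200 camera calls.

## Working session

There is one attempt and no reset: what is moved stays moved. The work goes in short steps, Python scripts to look and compute and a shell command to move; the robot and the scene stay as the last step left them, time stands still between calls to the robot, and variables do not carry over. Pictures are saved under pics/ and viewed, about 8 in all and at most 12, crops included, and the job is handed in when it is done.

```bash
mkdir -p pics; python3 - <<'E'
from workcell import bot,camera
import cv2,numpy as np
o=bot.get_obs();print({k:np.round(v,3).tolist() for k,v in o.items()},bot.tcp_to_grasp)
for n in("top","side"):
    c=camera(n);cv2.imwrite(f"pics/{n}0.png",c["frame"][...,::-1]);np.savez(f"pics/{n}0.npz",**c)
    print(n,c["intrinsics"].tolist(),np.round(c["R"],3).tolist(),np.round(c["t"],3), np.round(-c["R"].T@c["t"],3))
E
```

```text
{'time_s': 0.0, 'joint_pos': [-1.374, 0.314, 0.045, 1.304, -0.0, 1.431], 'dq': [0.001, -0.002, 0.0, 0.0, 0.0, 0.002], 'effort': [0.001, -48.063, 29.853, 0.02, 0.0, 0.0], 'tcp_pos': [0.19, -0.542, 0.23], 'orientation': [-0.118, -0.697, -0.119, 0.697], 'wrist_force': [-0.156, 0.081, 0.18], 'moment': [-0.03, -0.027, 0.01], 'width': 0.085} 0.0187
top [[411.31835902823684, 0.0, 316.6897401968346], [0.0, 411.31835902823684, 204.01964719105908], [0.0, 0.0, 1.0]] [[0.024, -1.0, -0.001], [-0.998, -0.023, -0.057], [0.057, 0.002, -0.998]] [-0.103  0.551  0.888] [ 0.502 -0.092  0.918]
side [[487.54271189033386, 0.0, 315.667633653961], [0.0, 487.54271189033386, 199.59814510881338], [0.0, 0.0, 1.0]] [[-0.977, -0.214, 0.023], [-0.116, 0.432, -0.894], [0.181, -0.876, -0.447]] [0.53  0.179 0.679] [0.415 0.631 0.452]
```

View pics/top0.png

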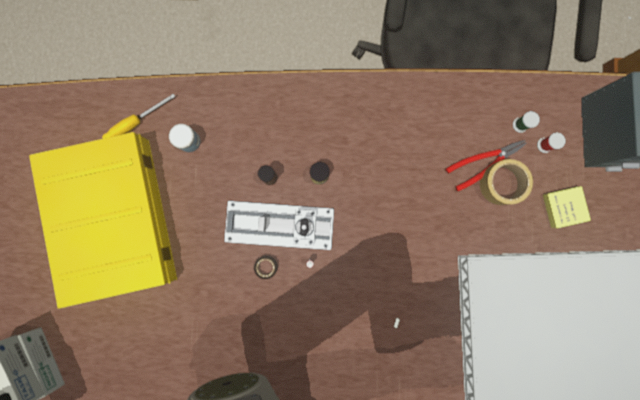

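View pics/side0.png

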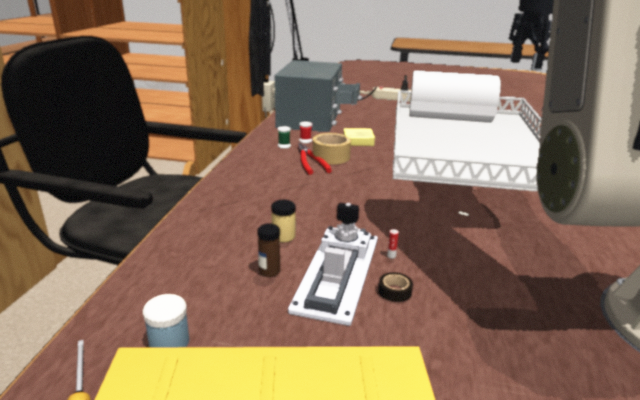

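Top view: the white jig base spans about (225,203)–(334,248), with the knob near (304,227), so the slide-out direction (+y of the jig) points left in the image, roughly world +y. The jars are at (268,173) and (319,171), the battery at (309,264) and the tape at (265,267). The side view agrees, with the knob at (348,213) and the tab at (335,262).

```bash
cat >h.py <<'E'
import numpy as np,cv2
from scipy.spatial.transform import Rotation as Ro
def ray(c,u,v,z):
    d=c["R"].T@np.linalg.inv(c["intrinsics"])@np.array([u,v,1.]);o=-c["R"].T@c["t"]
    return o+d*(z-o[2])/d[2]
def cloud(c):
    v,u=np.mgrid[:400,:640];z=c["z_map"];K=c["intrinsics"]
    P=np.stack([(u-K[0,2])/K[0,0]*z,(v-K[1,2])/K[1,1]*z,z],-1)
    return (P-c["t"])@c["R"]
def pose(o):
    q=o["orientation"];return np.array(o["tcp_pos"]),Ro.from_quat([q[1],q[2],q[3],q[0]]).as_matrix()
E
python3 - <<'E'
from h import *
from workcell import bot
c=dict(np.load("pics/top0.npz"));f=c["frame"].astype(int);P=cloud(c)
m=((f.min(-1)>150)&(f.max(-1)-f.min(-1)<40)).astype(np.uint8);m[:190]=0;m[260:]=0;m[:,:210]=0;m[:,345:]=0
m=cv2.morphologyEx(m,cv2.MORPH_CLOSE,np.ones((3,3)))
cs=max(cv2.findContours(m,0,2)[0],key=cv2.contourArea)
W=np.array([ray(c,*p[0],.010)[:2] for p in cs])
(cx,cy),sz,a=cv2.minAreaRect((W*1000).astype(np.float32));print("base",cx,cy,sz,a)
bp=cv2.boxPoints(((cx,cy),sz,a));print(bp)
# long axis
e=[bp[1]-bp[0],bp[2]-bp[1]];L=max(e,key=np.linalg.norm);y=L/np.linalg.norm(L);y*=np.sign(y[1])
x=np.array([y[1],-y[0]]);org=np.array([cx,cy])-y*57.5
print("y axis",y,"origin",org)
H=P[...,2]
d=np.hypot(P[...,0]-org[0]/1e3,P[...,1]-org[1]/1e3)
k=(d<.03)&(H>.085)&(c["z_map"]>0);q=P[k];print("knob top pts",k.sum(),q.mean(0),np.percentile(q,[5,95],axis=0))
q2=(q[:,:2]*1e3-org);print("in jig",np.c_[q2@x,q2@y].mean(0),np.c_[q2@x,q2@y].ptp(0) if hasattr(q2,'ptp') else np.ptp(np.c_[q2@x,q2@y],axis=0))
for n,(u,v),h in(("jarL",(268,173),.08),("jarR",(319,171),.066),("bat",(309,264),.05),("tape",(265,267),.019)):
    w=P[v-2:v+3,u-2:u+3].reshape(-1,3);print(n,np.median(w,0),ray(c,u,v,h)*1e3, ((ray(c,u,v,h)[:2]*1e3-org)@x,(ray(c,u,v,h)[:2]*1e3-org)@y))
p,R=pose(bot.get_obs());print(p,R.round(3))
E
```

```text
base 505.8959655761719 -7.839042663574219 (236.2886199951172, 91.29975128173828) 87.10520935058594
[[ 454.3378   -123.527176]
 [ 545.52106  -128.138   ]
 [ 557.4541    107.84909 ]
 [ 466.27087   112.459915]]
y axis [0.05050199 0.998724  ] origin [502.99210119 -65.26567078]
knob top pts 135 [ 0.50196914 -0.06478455  0.09381911] [[ 0.48659818 -0.07188126  0.09044366]
 [ 0.51667362 -0.05794315  0.09659194]]
in jig [-1.04594914  0.42884404] [34.5413297  16.06205986]
jarL [0.61116767 0.01086413 0.08036889] [611.28872053  10.94083532  80.        ] (np.float64(104.30985108726009), np.float64(81.57845985928158))
jarR [ 0.61975964 -0.09345828  0.0661927 ] [619.79343403 -93.45616237  66.        ] (np.float64(118.07596828875394), np.float64(-22.255820638271146))
bat [ 0.42531555 -0.07707791  0.04850867] [425.45260334 -77.08686142  50.        ] (np.float64(-76.8435625790134), np.float64(-15.722005346615767))
tape [ 0.41216887  0.02133771 -0.0013007 ] [413.99274141  18.72645822  19.        ] (np.float64(-93.12756458566734), np.float64(79.39030913315833))
[ 0.18990313 -0.54226684  0.23049457] [[-0.     0.33  -0.944]
 [ 0.002 -0.944 -0.33 ]
 [-1.    -0.002 -0.   ]]
```

```bash
R='[0,-0.77,-1,0,1, 0,-1.54,-2,0,1, 0,-2.31,-3,0,1, 0,-3.08,-4,0,1, 0,-3.86,-5.02,0,1]'
python3 -m crank '[0,-0.77,-1,0,1, 0,-1.54,-2,0,1, 0,-2.31,-3,0,1, 0,-3.08,-4,0,1, 0,-3.86,-5.02,0,1]'
python3 -m crank '[0,-0.77,-1,0,1, 0,-1.54,-2,0,1, 0,-2.31,-3,0,1, 0,-3.08,-4,0,1, 0,-3.86,-5.02,0,1]'
python3 -m crank '[0,-0.77,-1,0,1, 0,-1.54,-2,0,1, 0,-2.31,-3,0,1, 0,-3.08,-4,0,1, 0,-3.86,-5.02,0,1]'
python3 -m crank '[0,0,0,-1,1, 0,0,0,-2,1, 0,0,0,-3,1, 0,0,0,-4,1, 0,0,0,-5,1]'
python3 -c "
from h import *
from workcell import bot
o=bot.get_obs();print(np.degrees(o['joint_pos']).round(1));print(pose(o)[1].round(3))"
```

```text
time_s: 0.52
tcp_pos: [0.2942, -0.382, 0.2308]
orientation: [-0.118, -0.697, -0.118, 0.697]
wrist_force: [1.1, -0.5, 0.5]
width: 0.0851
time_s: 0.93
tcp_pos: [0.3982, -0.2228, 0.2311]
orientation: [-0.118, -0.697, -0.118, 0.697]
wrist_force: [0.6, -1.0, -0.3]
width: 0.0851
time_s: 1.35
tcp_pos: [0.502, -0.0637, 0.231]
orientation: [-0.119, -0.697, -0.119, 0.697]
wrist_force: [-0.3, -0.3, 0.7]
width: 0.0854
time_s: 1.77
tcp_pos: [0.5014, -0.0651, 0.2308]
orientation: [-0.297, -0.641, -0.297, 0.642]
wrist_force: [0.5, -0.5, -0.6]
width: 0.0854
[-16.5  10.3  -7.4  72.3  -0.  113.9]
[[-0.001  0.762 -0.648]
 [ 0.    -0.648 -0.762]
 [-1.    -0.001  0.001]]
```

```bash
python3 -m crank '[0,0,0,-1.06,0.7, 0,0,0,-2.12,0.7, 0,0,0,-3.18,0.7, 0,0,0,-4.24,0.7, 0,0,0,-5.3,0.7]' >/dev/null
python3 -m crank '[0,0,0,-1.06,0.7, 0,0,0,-2.12,0.7, 0,0,0,-3.18,0.7, 0,0,0,-4.24,0.7, 0,0,0,-5.3,0.7]' >/dev/null
python3 -m crank '[0,0,0,-1.06,0.7, 0,0,0,-2.12,0.7, 0,0,0,-3.18,0.7, 0,0,0,-4.24,0.7, 0,0,0,-5.3,0.7]' >/dev/null
python3 -m crank '[0,0,0,-1.06,0.7, 0,0,0,-2.12,0.7, 0,0,0,-3.18,0.7, 0,0,0,-4.24,0.7, 0,0,0,-5.3,0.7]' >/dev/null
python3 -m crank '[0.3,0,0,0,0.7, 0.6,0,0,0,0.7, 0.9,0,0,0,0.7, 1.2,0,0,0,0.7, 1.2,0,0,0,0.7]'
python3 - <<'E'
from h import *
from workcell import bot,camera
o=bot.get_obs();p,R=pose(o);print(p.round(4),np.degrees(o['joint_pos']).round(1));print(R.round(3), np.degrees(np.arctan2(R[1,1],R[0,1])))
for n in("side","top"):
    c=camera(n);np.savez(f"pics/{n}1.npz",**c)
    if n=="side":cv2.imwrite("pics/side1.png",cv2.resize(c["frame"][100:320,230:460,::-1],None,fx=2.5,fy=2.5))
t=np.array([.5025,-.065,p[2]]);print("shift units tool",(R.T@(t-p)/.03).round(3))
c=dict(np.load("pics/side0.npz"));P=cloud(c)
d=np.hypot(P[...,0]-.5025,P[...,1]+.065);f=c["frame"].max(-1);k=(d<.04)&(P[...,2]>.068)&(c["z_map"]>0);q=P[k];print("side knob",k.sum(),q.mean(0),np.percentile(q,[3,97],axis=0))
E
```

```text
time_s: 3.85
tcp_pos: [0.5001, -0.0651, 0.1925]
orientation: [0.705, 0.022, 0.708, -0.022]
wrist_force: [-0.3, -0.2, 0.3]
width: 0.0598
[ 0.5001 -0.0651  0.1925] [-16.5  11.2 -11.7  67.3  -0.  -13. ]
[[-0.004  0.062  0.998]
 [ 0.001  0.998 -0.062]
 [-1.     0.001 -0.004]] 86.42724228801077
shift units tool [-0.     0.009  0.081]
side knob 387 [ 0.50531672 -0.05923755  0.08393021] [[ 0.48892084 -0.06743604  0.0699502 ]
 [ 0.52235387 -0.05580354  0.09551554]]
```

View pics/side1.png

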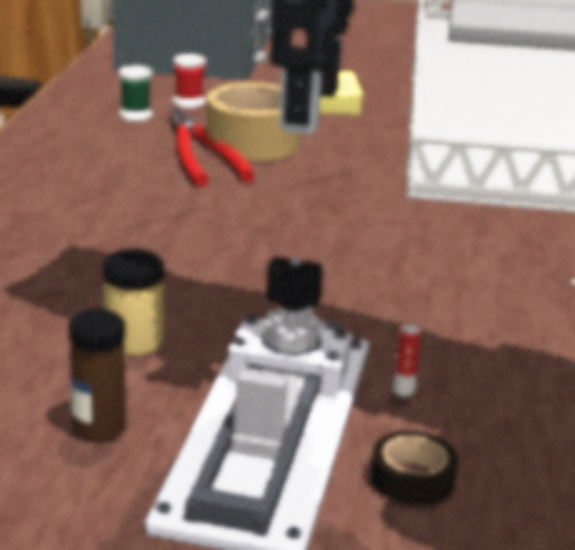

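The side crop shows the open gripper well above the knob (about 297,285 in the crop), the tab at (262,410), and nothing beside the knob that the fingers would hit. Both views put the axis near (0.5035, -0.065), so I'll centre and descend.

```bash
python3 -m crank '[0.5,0.015,0.13,-0.1,0.6, 1.1,0.015,0.13,-0.1,0.6, 1.7,0.015,0.13,-0.1,0.6, 2.2,0.015,0.13,-0.1,0.6, 2.5,0.015,0.13,-0.1,0.6]'
python3 -m crank '[0.4,0,0,0,0.5, 0.8,0,0,0,0.5, 1.2,0,0,0,0.5, 1.5,0,0,0,0.5, 1.72,0,0,0,0.5]'
python3 -m crank '[0,0,0,0,0.5, 0,0,0,0,0.5, 0,0,0,0,0.5, 0,0,0,0,0.5, 0,0,0,0,0.5]'
python3 - <<'E'
from h import *
from workcell import bot,camera
p,R=pose(bot.get_obs());print(p.round(4),R.round(3).tolist())
c=camera("side");a=c["frame"][150:310,260:460,::-1];a=cv2.resize(a,None,fx=3,fy=3)
c=camera("top");b=cv2.resize(c["frame"][150:290,220:400,::-1],None,fx=2.2,fy=2.2)
cv2.imwrite("pics/side2.png",a)
E
```

```text
time_s: 4.37
tcp_pos: [0.5051, -0.0652, 0.1191]
orientation: [0.706, 0.018, 0.707, -0.018]
wrist_force: [-0.0, -0.3, 0.5]
width: 0.0517
time_s: 4.78
tcp_pos: [0.5056, -0.0654, 0.0682]
orientation: [0.707, 0.018, 0.707, -0.018]
wrist_force: [-0.8, 0.0, 0.2]
width: 0.0426
time_s: 5.2
tcp_pos: [0.5061, -0.0655, 0.0694]
orientation: [0.707, 0.018, 0.706, -0.018]
wrist_force: [0.5, -0.7, -0.6]
width: 0.0428
[ 0.5061 -0.0655  0.0694] [[0.001, 0.051, 0.999], [-0.0, 0.999, -0.051], [-1.0, -0.0, 0.001]]
```

View pics/side2.png

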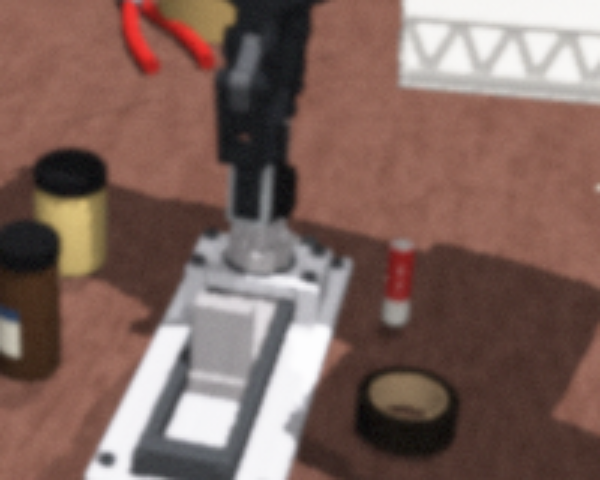

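The finger straddling the knob sits about 2.5 mm too far towards +x, both in the crop (finger about 250, knob about 266) and in the pose (0.5061). I'll correct that and close.

```bash
python3 -m crank '[0.04,0.01,-0.05,0,0.4, 0.08,0.015,-0.09,0,0.35, 0.08,0.015,-0.09,0,0.3, 0.08,0.015,-0.09,0,0.3, 0.08,0.015,-0.09,0,0.28]'
python3 -m crank '[0,0,0,0,0.25, 0,0,0,0,0.22, 0,0,0,0,0.2, 0,0,0,0,0.17, 0,0,0,0,0.14]'
python3 -m crank '[0,0,0,0,0, 0,0,0,0,0, 0,0,0,0,0, 0,0,0,0,0, 0,0,0,0,0]'
python3 -c "
from h import *
from workcell import bot
o=bot.get_obs();print(np.round(o['wrist_force'],1),np.round(o['moment'],2),pose(o)[0].round(4))"
```

```text
time_s: 5.72
tcp_pos: [0.5029, -0.0648, 0.0663]
orientation: [0.707, 0.018, 0.707, -0.018]
wrist_force: [0.0, 0.2, -0.2]
width: 0.0241
time_s: 6.13
tcp_pos: [0.5029, -0.065, 0.0665]
orientation: [0.707, 0.018, 0.707, -0.018]
wrist_force: [-0.8, -0.5, 0.9]
width: 0.0151
time_s: 6.55
tcp_pos: [0.503, -0.065, 0.0665]
orientation: [0.707, 0.018, 0.707, -0.018]
wrist_force: [-1.5, -2.4, 2.9]
width: 0.015
[-1.5 -2.4  2.9] [-0.42  0.26  0.03] [ 0.503  -0.065   0.0665]
```

```bash
python3 -m crank '[-0.06,0,0,0,0, -0.12,0,0,0,0, -0.18,0,0,0,0, -0.24,0,0,0,0, -0.3,0,0,0,0]'
python3 -m crank '[-0.05,0,0,0,0, -0.1,0,0,0,0, -0.14,0,0,0,0, -0.18,0,0,0,0, -0.18,0,0,0,0]'
python3 -m crank '[0,0,0,0,0, 0,0,0,0,0, 0,0,0,0,0, 0,0,0,0,0, 0,0,0,0,0]'
python3 - <<'E'
from h import *
from workcell import bot,camera
o=bot.get_obs();print(np.round(o['wrist_force'],1),np.round(o['moment'],2),pose(o)[0].round(4))
c=camera("side");np.savez("pics/side3.npz",**c);a=cv2.resize(c["frame"][160:280,290:420,::-1],None,fx=4,fy=4)
cv2.imwrite("pics/side3.png",a)
E
```

```text
time_s: 6.97
tcp_pos: [0.5028, -0.0649, 0.0744]
orientation: [0.707, 0.018, 0.707, -0.018]
wrist_force: [3.6, -2.7, -12.4]
width: 0.0151
time_s: 7.38
tcp_pos: [0.5028, -0.0649, 0.0798]
orientation: [0.707, 0.018, 0.707, -0.018]
wrist_force: [3.4, -3.4, -13.8]
width: 0.0149
time_s: 7.8
tcp_pos: [0.5028, -0.0649, 0.0796]
orientation: [0.707, 0.018, 0.707, -0.018]
wrist_force: [4.8, -3.7, -12.8]
width: 0.0151
[  4.8  -3.7 -12.8] [-0.82 -0.88 -0.02] [ 0.5028 -0.0649  0.0796]
```

View pics/side3.png

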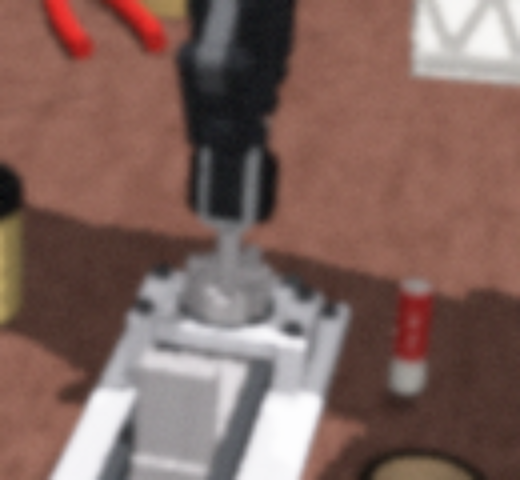

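The crop shows the knob gripped with the stem exposed below it, about 13 mm up. The force (12.8 N) matches the spring. I'll lift about 2 mm more, then turn to about 57°.

```bash
cat >s.py <<'E'
from h import *
from workcell import bot
o=bot.get_obs();p,R=pose(o);print("F",np.round(o['wrist_force'],1),"M",np.round(o['moment'],2),"tcp",p.round(4),"turn",round(87.0-np.degrees(np.arctan2(R[1,1],R[0,1])),1),"dn",R[:,0].round(3),"w",round(o['width'],4))
E
python3 -m crank '[-0.03,0,0,0,0, -0.07,0,0,0,0, -0.07,0,0,0,0, -0.07,0,0,0,0, -0.07,0,0,0,0]' >/dev/null; python3 s.py
python3 -m crank '[0,0,0,0.3,0, 0,0,0,0.7,0, 0,0,0,1.2,0, 0,0,0,1.7,0, 0,0,0,2,0]'>/dev/null; python3 s.py
```

```text
F [  4.5  -4.3 -13.4] M [-0.87 -0.93 -0.01] tcp [ 0.5028 -0.0649  0.0817] turn -0.1 dn [-0.001 -0.    -1.   ] w 0.0152
F [  4.9  -3.4 -13.9] M [-0.77 -0.98  0.06] tcp [ 0.5028 -0.0648  0.0816] turn 12.0 dn [-0.001  0.    -1.   ] w 0.0149
```

```bash
python3 -m crank '[0,0,0,0.75,0, 0,0,0,1.5,0, 0,0,0,2.25,0, 0,0,0,3,0, 0,0,0,3.75,0]'>/dev/null; python3 s.py
python3 -m crank '[0,0,0,0.75,0, 0,0,0,1.5,0, 0,0,0,2.25,0, 0,0,0,3,0, 0,0,0,3.75,0]'>/dev/null; python3 s.py
python3 -m crank '[0.03,0,0,0,0, 0.06,0,0,0,0, 0.08,0,0,0,0, 0.1,0,0,0,0, 0.1,0,0,0,0]'>/dev/null; python3 s.py
```

```text
F [  3.8  -4.  -14.2] M [-0.66 -1.12  0.06] tcp [ 0.5029 -0.0647  0.0816] turn 34.6 dn [-0.001  0.    -1.   ] w 0.015
F [  6.2  -2.5 -13.9] M [-0.63 -1.15  0.04] tcp [ 0.5031 -0.0646  0.0817] turn 57.1 dn [-0.     0.001 -1.   ] w 0.0152
F [  4.2  -2.8 -10.4] M [-0.52 -0.94 -0.  ] tcp [ 0.5031 -0.0646  0.0795] turn 56.9 dn [ 0.  0. -1.] w 0.0152
```

```bash
python3 -m crank '[0.01,0,0,0,0, 0.02,0,0,0,0, 0.03,0,0,0,0, 0.04,0,0,0,0, 0.04,0,0,0,0]'>/dev/null; python3 s.py
python3 -m crank '[0.01,0,0,0,0, 0.02,0,0,0,0, 0.02,0,0,0,0, 0.02,0,0,0,0, 0.02,0,0,0,0]'>/dev/null; python3 s.py
```

```text
F [ 1.  -0.5  0.7] M [-0.08 -0.27  0.06] tcp [ 0.5032 -0.0647  0.0793] turn 56.9 dn [ 0.001 -0.    -1.   ] w 0.015
F [-0.3  0.6  6.5] M [ 0.03  0.15 -0.01] tcp [ 0.5032 -0.0647  0.0792] turn 56.9 dn [ 0.001 -0.    -1.   ] w 0.015
```

Contact at TCP z 0.0793, i.e. lift 13 mm: the pin is on the crown at 57°, so no notch there. I'll raise, turn 8° and feel again.

```bash
python3 -m crank '[-0.1,0,0,0,0, -0.13,0,0,0.3,0, -0.13,0,0,0.8,0, -0.13,0,0,1.33,0, -0.13,0,0,1.33,0]'>/dev/null; python3 s.py
python3 -m crank '[0.04,0,0,0,0, 0.07,0,0,0,0, 0.1,0,0,0,0, 0.12,0,0,0,0, 0.12,0,0,0,0]'>/dev/null; python3 s.py
```

```text
F [  6.1  -1.8 -13.8] M [-0.26 -1.47 -0.04] tcp [ 0.5031 -0.0647  0.0807] turn 65.0 dn [-0.     0.001 -1.   ] w 0.0152
F [0.9 0.6 3.8] M [ 0.05 -0.3   0.  ] tcp [ 0.5032 -0.0647  0.0791] turn 64.9 dn [ 0.001 -0.    -1.   ] w 0.0152
```

Still on the crown at 65°, so on to 73°.

```bash
python3 -m crank '[-0.1,0,0,0,0, -0.12,0,0,0.3,0, -0.12,0,0,0.8,0, -0.12,0,0,1.33,0, -0.12,0,0,1.33,0]'>/dev/null; python3 s.py
python3 -m crank '[0.04,0,0,0,0, 0.07,0,0,0,0, 0.1,0,0,0,0, 0.12,0,0,0,0, 0.12,0,0,0,0]'>/dev/null; python3 s.py
```

```text
F [  5.9  -1.1 -12.4] M [-0.22 -1.62 -0.01] tcp [ 0.5031 -0.0647  0.0807] turn 73.0 dn [ 0.     0.001 -1.   ] w 0.0149
F [ 5.7 -0.1 -8.9] M [-0.13 -1.34 -0.18] tcp [ 0.5032 -0.0647  0.0776] turn 72.9 dn [ 0.  0. -1.] w 0.0146
```

Drop found at 73° (lift 11.3 mm, below the crown). The small moment suggests the notch's middle is slightly further clockwise. I'll ease that way and lower.

```bash
python3 -m crank '[0,0,0,0.1,0, 0,0,0,0.2,0, 0,0,0,0.2,0, 0,0,0,0.2,0, 0,0,0,0.2,0]'>/dev/null; python3 s.py
python3 -m crank '[0.02,0,0,0,0, 0.04,0,0,0,0, 0.06,0,0,0,0, 0.06,0,0,0,0, 0.06,0,0,0,0]'>/dev/null; python3 s.py
```

```text
F [  5.5  -0.9 -10.6] M [-0.1  -1.43 -0.03] tcp [ 0.5032 -0.0647  0.0774] turn 74.1 dn [ 0.  0. -1.] w 0.0149
F [ 6.7  0.2 -9. ] M [-0.12 -1.34 -0.13] tcp [ 0.5032 -0.0647  0.0757] turn 74.1 dn [ 0.  0. -1.] w 0.0151
```

```bash
python3 -m crank '[0,0,0,0.1,0, 0.02,0,0,0.1,0, 0.04,0,0,0.1,0, 0.05,0,0,0.1,0, 0.05,0,0,0.1,0]'>/dev/null; python3 s.py

```

```text
F [2.7 1.5 0.1] M [ 0.14 -0.8  -0.07] tcp [ 0.5033 -0.0647  0.0754] turn 74.7 dn [ 0.001  0.    -1.   ] w 0.0147
```

```bash
python3 -m crank '[0,0,0,0,0.2, 0,0,0,0,0.25, 0,0,0,0,0.35, 0,0,0,0,0.45, 0,0,0,0,0.5]'>/dev/null; python3 s.py
python3 -m crank '[0,0,0,0,0.5, 0,0,0,0,0.5, -0.2,0,0,0,0.5, -0.5,0,0,0,0.5, -1,0,0,0,0.5]'>/dev/null; python3 s.py
python3 -m crank '[-0.4,0,0,0,0.5, -0.9,0,0,0,0.5, -1.3,0,0,0,0.5, -1.6,0,0,0,0.5, -1.7,0,0,0,0.5]'>/dev/null; python3 s.py
python3 - <<'E'
from h import *
from workcell import bot,camera
c=camera("side");np.savez("pics/side4.npz",**c);P=cloud(c)
d=np.hypot(P[...,0]-.503,P[...,1]+.065);k=(d<.03)&(P[...,2]>.068)&(P[...,2]<.125)&(c["z_map"]>0)&(c["frame"].max(-1)<70);q=P[k];print("knob z",np.percentile(q[:,2],[2,5,50,95,98]))
# tab
t=(abs(P[...,0]-.508)<.03)&(P[...,1]>0)&(P[...,1]<.1)&(P[...,2]>.045)&(P[...,2]<.075);q=P[t];print("tab",t.sum(),q.mean(0),np.percentile(q,[3,97],axis=0))
a=cv2.resize(c["frame"][140:320,270:430,::-1],None,fx=3.3,fy=3.3);cv2.imwrite("pics/side4.png",a)
E
```

```text
F [ 0.  -0.1 -0.4] M [ 0.01 -0.01 -0.  ] tcp [ 0.5022 -0.0647  0.0748] turn 74.7 dn [-0.001  0.    -1.   ] w 0.0423
F [-0.1  0.5  0.3] M [-0.04  0.03 -0.02] tcp [ 0.502  -0.0645  0.1048] turn 74.7 dn [-0.002  0.001 -1.   ] w 0.043
F [-0.3 -0.4 -0.5] M [ 0.01 -0.02 -0.03] tcp [ 0.504  -0.0651  0.1583] turn 74.7 dn [ 0.003 -0.001 -1.   ] w 0.0427
knob z [0.07719916 0.07805955 0.09429724 0.1038062  0.10431987]
tab 286 [0.51000943 0.02857559 0.05641717] [[0.49588193 0.02083016 0.04585336]
 [0.52443486 0.03221688 0.06349643]]
```

View pics/side4.png

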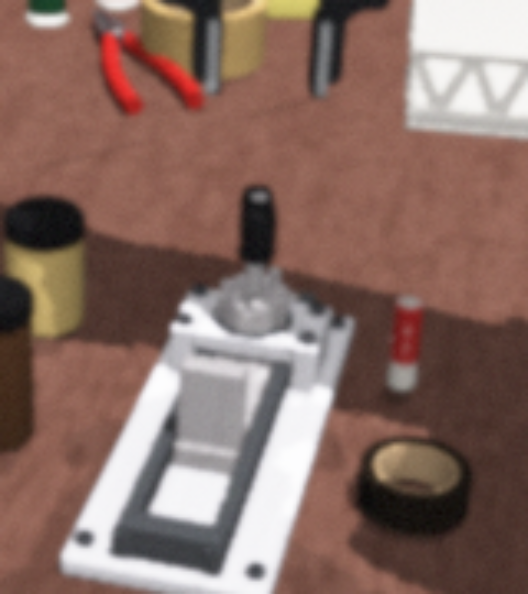

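The crop shows the knob (258,225) standing turned and raised with nobody holding it. Its top is at z 0.104, 9 mm above the start, and the bar is still at its start with the tab centred near jig y 90. Next I'll shut the fingers, turn 15° more, and come down behind the tab to push it.

```bash
python3 -m crank '[0,0,0,0.8,0, 0,0,0,1.6,0, 0,0,0,2.55,0, 0,0,0,2.55,0, 0,0,0,2.55,0]'>/dev/null
python3 -m crank '[0,0,-0.5,0,0, 0,0,-1,0,0, 0,0,-1.5,0,0, 0,0,-2,0,0, 0,0,-2.2,0,0]'>/dev/null
cat >>s.py <<'E'
y=np.array([.0505,.9987]);d=p[:2]-np.array([.5032,-.065]);print("jig x,y mm",1e3*(d[0]*y[1]-d[1]*y[0]),1e3*d@y)
E
python3 s.py
```

```text
F [-0.9  1.6  0.4] M [-0.03  0.01  0.01] tcp [0.506  0.0026 0.1557] turn 89.8 dn [-0.001  0.    -1.   ] w 0.0002
jig x,y mm -0.6622073245720039 67.60744297221886
```

```bash
python3 -m crank '[0.5,0,0.12,0,0, 1,0,0.12,0,0, 1.6,0,0.12,0,0, 2.2,0,0.12,0,0, 2.6,0,0.12,0,0]'>/dev/null; python3 s.py
python3 -m crank '[0.2,0,0,0,0, 0.4,0,0,0,0, 0.6,0,0,0,0, 0.8,0,0,0,0, 1.05,0,0,0,0]'>/dev/null; python3 s.py
python3 -m crank '[0,0,-0.1,0,0, 0,0,-0.2,0,0, 0,0,-0.3,0,0, 0,0,-0.4,0,0, 0,0,-0.45,0,0]'>/dev/null; python3 s.py
```

```text
F [-0.8  0.8  0.1] M [ 0.02  0.05 -0.  ] tcp [ 0.5052 -0.0026  0.0762] turn 89.9 dn [-0.002 -0.    -1.   ] w -0.0001
jig x,y mm -1.1566301415134357 62.40578374263025
F [-0.3  0.8  0.1] M [-0.03 -0.02  0.06] tcp [ 0.5069 -0.0026  0.0467] turn 89.9 dn [ 0.002 -0.    -1.   ] w 0.0001
jig x,y mm 0.5121497434497423 62.46084461658678
F [-0.5 -2.6 -1.1] M [-0.57  0.05 -0.02] tcp [0.5071 0.011  0.0468] turn 89.9 dn [ 0.001 -0.001 -1.   ] w 0.0001
jig x,y mm 0.020876933997680813 76.09045446906595
```

```bash
python3 -m crank '[0,0,-0.2,0,0, 0,0,-0.4,0,0, 0,0,-0.6,0,0, 0,0,-0.8,0,0, 0,0,-1,0,0]'>/dev/null; python3 s.py
python3 -m crank '[0,0,-0.1,0,0, 0,0,-0.2,0,0, 0,0,-0.3,0,0, 0,0,-0.4,0,0, 0,0,-0.5,0,0]'>/dev/null; python3 s.py
python3 -m crank '[0,0,-0.04,0,0, 0,0,-0.08,0,0, 0,0,-0.12,0,0, 0,0,-0.16,0,0, 0,0,-0.2,0,0]'>/dev/null; python3 s.py
```

```text
F [-0.9 -3.1  1.6] M [-0.67  0.02  0.02] tcp [0.5086 0.0416 0.0467] turn 90.0 dn [ 0.001 -0.    -1.   ] w 0.0002
jig x,y mm 0.03349121911152414 106.73844937862933
F [ 0.2 -2.9  2.6] M [-0.57 -0.02  0.03] tcp [0.5094 0.0562 0.0466] turn 90.0 dn [ 0. -0. -1.] w -0.0001
jig x,y mm 0.04226576797555174 121.35367373996355
F [ 0.4 -2.1  2.2] M [-0.58 -0.08  0.  ] tcp [0.5096 0.062  0.0465] turn 90.0 dn [ 0. -0. -1.] w 0.0
jig x,y mm -0.0070387280958856754 127.13949924770118
```

```bash
python3 -m crank '[0,0,-0.02,0,0, 0,0,-0.04,0,0, 0,0,-0.06,0,0, 0,0,-0.08,0,0, 0,0,-0.1,0,0]'>/dev/null; python3 s.py
python3 -m crank '[0,0,-0.02,0,0, 0,0,-0.04,0,0, 0,0,-0.06,0,0, 0,0,-0.08,0,0, 0,0,-0.08,0,0]'>/dev/null; python3 s.py
```

```text
F [  0.7 -12.    1.8] M [-2.4  -0.07  0.02] tcp [0.5096 0.0629 0.0465] turn 90.0 dn [-0.    -0.005 -1.   ] w 0.0001
jig x,y mm -0.07462609759950438 128.00846239702472
F [ -0.6 -18.7   3.3] M [-3.66  0.13 -0.  ] tcp [0.5096 0.0629 0.0465] turn 90.1 dn [-0.001 -0.01  -1.   ] w -0.0
jig x,y mm -0.0681819504630152 128.10290376127216
```

The bar stopped hard against the end stop at TCP y 128 mm (contact at about 73 + 55). I'll back off, rise and check.

```bash
python3 -m crank '[0,0,0.2,0,0, 0,0,0.5,0,0, 0,0,0.5,0,0, -0.4,0,0.5,0,0, -0.9,0,0.5,0,0]'>/dev/null; python3 s.py
python3 -m crank '[-0.8,0,0,0,0, -1.6,0,0,0,0, -2.4,0,0,0,0, -3,0,0,0,0, -3,0,0,0,0]'>/dev/null; python3 s.py
python3 - <<'E'
from h import *
from workcell import bot,camera
c=camera("side");P=cloud(c)
d=np.hypot(P[...,0]-.503,P[...,1]+.065);k=(d<.03)&(P[...,2]>.068)&(P[...,2]<.125)&(c["z_map"]>0)&(c["frame"].max(-1)<70);q=P[k];print("knob z",np.percentile(q[:,2],[2,5,50,95,98]))
t=(abs(P[...,0]-.51)<.03)&(P[...,1]>0)&(P[...,1]<.14)&(P[...,2]>.045)&(P[...,2]<.075);q=P[t];print("tab",t.sum(),q.mean(0),np.percentile(q,[3,97],axis=0))
a=cv2.resize(c["frame"][140:320,250:430,::-1],None,fx=3.3,fy=3.3);cv2.imwrite("pics/side5.png",a)
E
```

```text
F [ 0.7 -1.1  0.7] M [ 0.02 -0.06 -0.05] tcp [0.5071 0.0529 0.0722] turn 90.0 dn [-0.004  0.001 -1.   ] w 0.0
jig x,y mm -2.013958860138593 117.90681568798593
F [ 1.2 -0.1 -0.1] M [-0.04 -0.06  0.06] tcp [0.511  0.0529 0.1672] turn 89.9 dn [ 0.006  0.001 -1.   ] w 0.0
jig x,y mm 1.8514075499324305 118.18869388212639
knob z [0.07797847 0.07894722 0.09485137 0.10390164 0.1041565 ]
tab 326 [0.51270861 0.08335218 0.05650618] [[0.49869608 0.07529593 0.04559978]
 [0.5272725  0.08677512 0.06348917]]
```

View pics/side5.png

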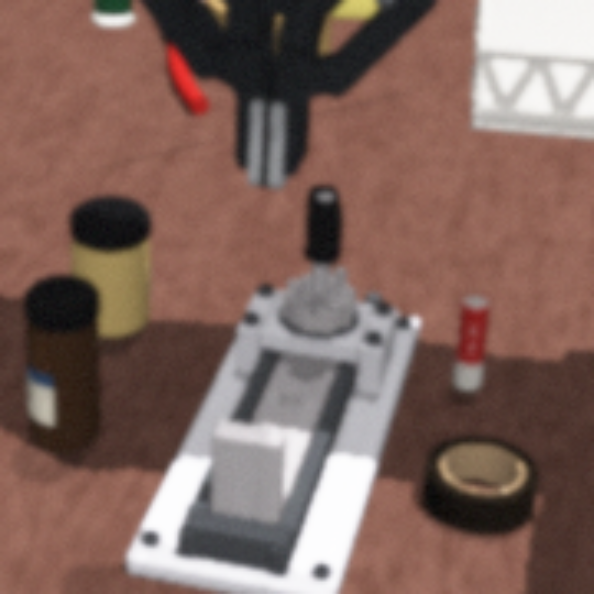

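The tab (248,470) now stands at the end stop: it moved 54.8 mm (0.0286 to 0.0834), within 4 mm of the stop. The knob (323,225) is still raised and turned, with its top at 0.104, and the jars, battery and tape are undisturbed. The gripper is clear, so I'm handing in.

```bash
python3 -c "
from workcell import bot
print(bot.get_obs()['time_s']);print(bot.close_job())"
```

```text
20.0333
the job is handed in; nothing more can be done
None
```

The plunger is parked in its rest notch and the stop bar is out against its end stop. I handed the job in at 20.0 s of the 61 s allowed; no verdict is reported.

**Plunger:** I lifted the knob about 15 mm and turned it clockwise. The pin landed on the crown at 57° and 65°, and dropped in at about 73–75°. After letting go, the knob stayed up by itself with its top at 104 mm, 9 mm above its start.

**Bar:** I pushed the tab with shut fingers. It took about 3 N until it met the end stop, where the push peaked at about 19 N. The tab moved 54.8 mm by the camera, against the 55 mm expected.

**Last checks:**
- The knob top was still at 104 mm after the slide, so the plunger stayed parked.
- The gripper was clear, with force readings back to noise.
- The jars, battery and tape looked undisturbed in the last picture. I judged that by eye and did not measure it.
- No check failed. The two cameras differed by about 4 mm on the knob's position, so I used a value between them, and the grip then centred well.

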